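# Hold the pepper mill ready over the mortar

## Task

Lift the pepper mill out of the spice caddy, carry it clear of the other things on the worktop and hold it upright and still over the middle of the stone mortar, its underside about two centimetres above the rim, ready to grind pepper into it. Don't let the mill touch the mortar, and don't shift or knock over anything else. Finish while still holding the mill there: do not put it down or let go.

Things in the scene. Friction and masses are not known exactly. Their poses are not given: they have to be found in the camera images.
- pepper_mill: pepper mill: waisted dark brown wood, round, 160 mm tall, foot 58 mm across. Grip it by its round head: widest (50 mm) 132 mm above the underside, spanning heights 116 to 149 mm, and fixed (does not turn); a 12 mm knob tops it. 0.13 to 0.25 kg. Origin at the centre of its underside, z up. Starts upright in any one of the caddy's compartments
- caddy: low open wooden caddy, 78 mm (its x) by 220 mm (its y), plus a 13 mm deep wire handle on each end; walls 45 mm high and 6 mm thick, floor 6 mm thick. Three compartments 66 x 66 mm along its y, centres at y = -71, 0, +71 mm, hold the mill and two spice jars. Origin at the centre of its underside. 1.2 kg, stands loose
- spice_jar_1: glass spice jar with a red cap, 45 mm across, 106 mm tall, in a compartment of the caddy; origin at the centre of its underside
- spice_jar_2: the other spice jar, same size, likewise; origin at the centre of its underside
- mortar: dark grey stone mortar, an open bowl on a short foot, 130 mm across the rim, 79 mm tall, the mouth about 95 mm across inside the rim. Origin at the centre of its underside. It stands loose, in one of three places that it, the mug and the tin share out between them
- mortar_mouth (a point): the centre of the mortar's mouth, level with its rim, 79 mm above its underside
- mug: white mug with a handle, 84 by 115 mm, 88 mm tall; leave alone. Origin on its underside; the cup's centre lies 16 mm from it along its own +y, and the handle reaches 58 mm along its own -y
- tin: short round food tin, 75 mm across, 58 mm tall; leave alone. Origin at the centre of its underside
- canister: tall stoneware canister with a wooden lid and knob, 107 mm across, 150 mm tall with the knob, between the caddy and the mortar; leave alone. Origin at the centre of its underside. Taller fixed things stand behind it along the back: a coffee mill (240 mm), a utensil crock (340 mm, at the right) and a wall shelf above

How it is judged:
By the outcome, as a careful person would: the job done as asked, in the order asked, and still so for the second after the job is handed in, while the arm keeps its last pose, push and grip.
It also fails if it takes over 48 s, if anything falls off the work surface, if the arm or the gripper's body presses on something with over 40 N, if the wrist force passes 120 N, or if a joint passes its speed limit or range.

## Robot

A 7-joint arm with a two-finger parallel gripper is mounted at the origin on a cart in front of the work surface, level with it; the furniture and walls round the work are solid. World frame = base frame: x ahead of the robot, y to its left, z up, the work surface at z = 0. Lengths are in m, angles in rad, forces in N, time in s.
With the tool pointing down it reaches from about 0.4 to 0.9 m from the base axis. Payload 5.6 kg.
Tool frame: the origin (TCP) lies where the fingers leave the gripper's body, on its centre line; the fingertips stand 88 mm ahead of it and the grasp point (between the pads) lies 69 mm ahead of it (ctrl.tcp_to_tips is the distance from the TCP to the fingertips, in m); z points along the fingers, y is the line along which they close (so a half turn about z gives the same grasp; the last joint's range is limited). The gripper opens to 92 mm and grips with 3 to 60 N. Pads are 20 mm wide; open, the fingers measure 128 mm over their backs; the gripper's body (75 mm by 189 mm) begins 69 mm behind the grasp point.
Start: joints at [1.306, 0.468, -0.012, 1.603, 0.006, 1.071, -0.056], TCP at [0.143, -0.634, 0.303] pointing down, gripper open.
Joint ranges: [-2.53, 2.53], [-0.31, 2.02], [-1.57, 1.55], [0.28, 2.44], [-1.29, 4.43], [0.15, 1.84], [-2.92, 2.92]. Speed limits (rad/s): [2.57, 2.57, 3.14, 3.14, 3.14, 3.14, 3.14].

## Interface

Orientations are given as a unit quaternion [x, y, z, w].
In Python, from bench import ctrl, vision gives the robot as it stands (ctrl), with the cameras (vision). Calls block until the motion is done:
- ctrl.goto(position, orientation): joint-space move of the TCP to a pose.
- ctrl.servo_line(position, rot=None, rate=0.15, stop_force=None): straight line of the TCP; rot=None keeps the orientation; rate is the mean speed in m/s. With stop_force (N) it stops when the force on the tool has changed by that much, and returns True; else False.
- ctrl.set_joints(angles): joint-space move.
- ctrl.open_gripper() and ctrl.close_gripper(strength=None): open the fingers fully, or close them until they stop; strength is the grip in N (None keeps the last).
- ctrl.hold(seconds).
- ctrl.inverse_kinematics(position, orientation): joint angles nearest the present ones, or None.
- vision.grab_frame(name): name is "scene" or "top" or "wrist"; returns the picture (384x512x3 uint8, red, green, blue); there is no depth.
- vision.camera_model(name): a dict with "fx", "fy", "cx", "cy" (pixels), "distortion" ([k1, k2, p1, p2, k3] as OpenCV has them; the pictures are not rectified), "position" and "orientation" of the camera in the world; the wrist camera has in their place "hand_eye" (4x4, takes a point from camera to tool coordinates, whose origin is the TCP and whose axes are the flange's). Camera axes: x right, y up, looking along -z (the intrinsics and any distortion apply to the point x, -y, -z); pixel columns grow to the right and rows downward; lengths in m; the calibration is good to about 2 mm. A picture is of the moment at which its call begins: read the wrist's pose just before it. camera_model takes no time and is no camera call.
A pose or a line that the arm cannot do raises ctrl.Unreachable and nothing moves.
- ctrl.hand_in(): hands the job in; it is judged then, once.
Readings, each from a call of its own:
- ctrl.read_t(): time.
- ctrl.read_joints(): joint angles.
- ctrl.read_joint_vel(): joint speeds.
- ctrl.read_tau(): joint torques, N m.
- ctrl.read_position(): TCP position.
- ctrl.read_orientation(): TCP orientation.
- ctrl.read_wrist_force(): force on the tool from outside, world axes, zero at the start.
- ctrl.read_ft_torque(): the same for the moment, N m.
- ctrl.read_width(): finger opening in m.
- ctrl.read_grasp_force(): force on a finger pad.
Only numpy, scipy, OpenCV 4.12 (cv2) and the standard library are available. Lean on these libraries where they do the work, as an engineer would, in place of code of your own. Each camera call takes 0.05 s, during which the arm holds its last target. There are 200 camera calls.

## Working session

There is one attempt and no reset: what is moved stays moved. The work goes in short steps, each a Python script; the robot and the scene stay as the last script left them, time stands still between calls to the robot, and variables do not carry over. Pictures are saved under pics/ and viewed, at most 10 in all, crops included, and the job is handed in when it is done.

```bash
mkdir -p pics
cat > h.py <<'E'
import numpy as np, cv2
from scipy.spatial.transform import Rotation as R
from bench import ctrl, vision
def ray(name,uv):
    m=vision.camera_model(name)
    K=np.array([[m['fx'],0,m['cx']],[0,m['fy'],m['cy']],[0,0,1]])
    p=cv2.undistortPoints(np.array([[uv]],float),K,np.array(m['distortion'],float))[0,0]
    d=R.from_quat(m['orientation']).apply([p[0],-p[1],-1]) if np.size(m['orientation'])==4 else np.array(m['orientation'])@[p[0],-p[1],-1]
    return np.array(m['position']),d
def onz(name,uv,z):
    o,d=ray(name,uv); return o+d*(z-o[2])/d[2]
def proj(name,P):
    m=vision.camera_model(name)
    K=np.array([[m['fx'],0,m['cx']],[0,m['fy'],m['cy']],[0,0,1]])
    c=R.from_quat(m['orientation']).inv().apply(np.atleast_2d(P)-m['position'])*[1,-1,-1]
    return cv2.projectPoints(c,np.zeros(3),np.zeros(3),K,np.array(m['distortion'],float))[0][:,0]
E
python3 - <<'E'
from h import *
for n in ['top','scene']:
    cv2.imwrite(f'pics/{n}0.png',cv2.resize(vision.grab_frame(n)[...,::-1],(768,576),interpolation=cv2.INTER_CUBIC)); print(n,vision.camera_model(n))
print(ctrl.read_orientation(),ctrl.read_t())
E
```

```text
top {'fx': 371.85419331320855, 'fy': 371.85419331320855, 'cx': 250.26759905300418, 'cy': 183.61462620188018, 'distortion': array([-0.10863816,  0.        ,  0.        ,  0.        ,  0.        ]), 'position': array([0.33858924, 0.01698609, 1.20748494]), 'orientation': array([-0.0580702 ,  0.06091832,  0.7110229 , -0.69811406])}
scene {'fx': 467.2535399838081, 'fy': 467.2535399838081, 'cx': 258.28784898951835, 'cy': 179.2289282445229, 'distortion': array([-0.10934933,  0.        ,  0.        ,  0.        ,  0.        ]), 'position': array([-0.19006989,  0.97719023,  0.93634535]), 'orientation': array([-0.1388923 ,  0.43631232,  0.84116058, -0.28773142])}
[ 9.93860561e-01  1.10637239e-01 -1.47112499e-04 -7.51886089e-04] 0.1
```

View pics/top0.png

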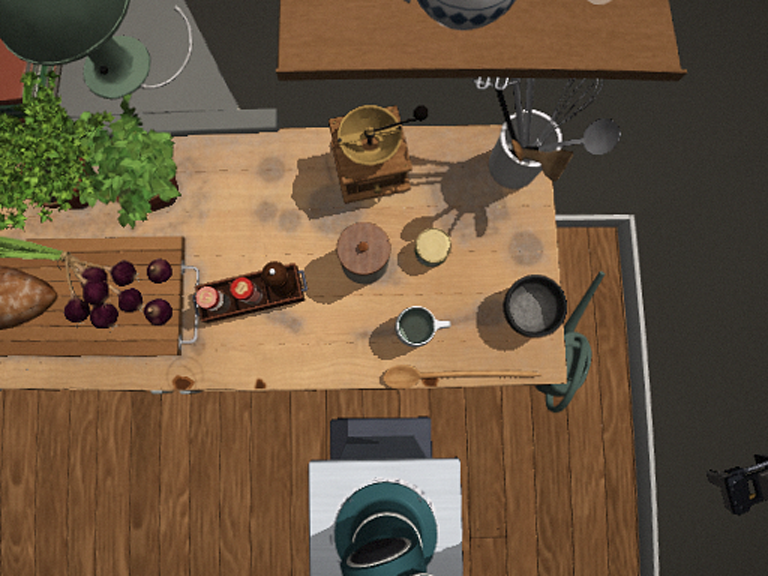

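View pics/scene0.png

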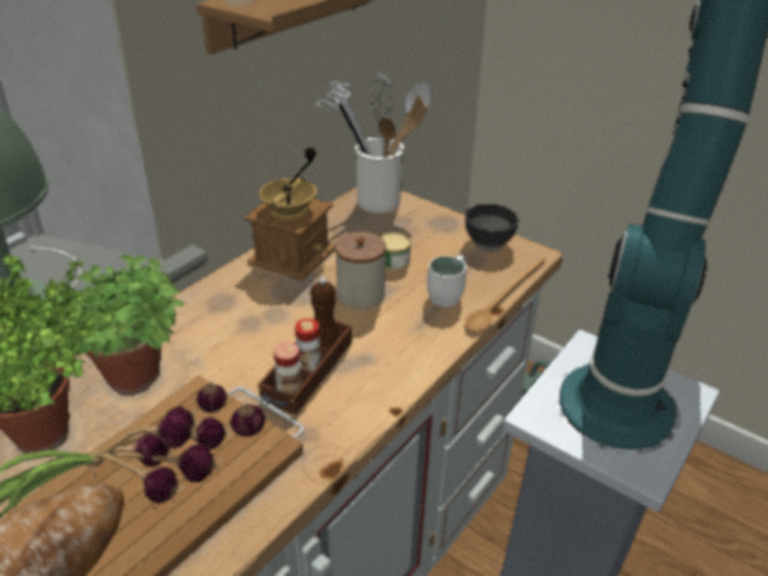

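The top view (768 px wide) shows the mill's head at about (275,272), at the caddy's right end, with jars at (209,296) and (242,289). The mortar is at (535,305), the mug at (417,325), the tin at (433,246) and the canister at (363,250). In the scene view the mill's head is at (323,293) and the mortar's rim at (491,225).

Run:
```python
from h import *
t=vision.grab_frame('top'); s=vision.grab_frame('scene')
np.savez('f0.npz',t=t,s=s)
a=cv2.resize(t[150:235,125:215,::-1],None,fx=4,fy=4,interpolation=cv2.INTER_CUBIC)
b=cv2.resize(t[170:240,320:390,::-1],None,fx=4,fy=4,interpolation=cv2.INTER_CUBIC)
c=cv2.resize(s[170:275,165:250,::-1],None,fx=4,fy=4,interpolation=cv2.INTER_CUBIC)
o=np.zeros((600,800,3),np.uint8)
c=c[:420];o[:340,:360]=a;o[:c.shape[0],370:370+c.shape[1]]=c
o[345:345+255,:280]=b[:255]
cv2.imwrite('pics/crop.png',o)
# mortar rim: dark mask
for n,im,(u0,u1,v0,v1),rw in [('top',t,(325,385,178,230),None),('scene',s,(300,350,130,170),None)]:
    g=im.max(2); m=np.zeros_like(g); m[v0:v1,u0:u1]=(g[v0:v1,u0:u1]<75)*255
    cs,_=cv2.findContours(m,cv2.RETR_EXTERNAL,cv2.CHAIN_APPROX_NONE); k=max(cs,key=cv2.contourArea)
    h=cv2.convexHull(k); print(n,cv2.boundingRect(k),cv2.fitEllipse(k),cv2.minEnclosingCircle(k))
for n,uv,z in [('top',(275/1.5,272/1.5),.14),('scene',(323/1.5,293/1.5),.132),('top',(356.7,203.3),.079),('scene',(491/1.5,222/1.5),.079),
  ('top',(209/1.5,296/1.5),.106),('top',(242/1.5,289/1.5),.106),('top',(363/1.5,246/1.5),.15),('top',(433/1.5,246/1.5),.058),('top',(417/1.5,325/1.5),.088)]:
    print(n,uv,onz(n,uv,z).round(4))
```

```text
top (335, 184, 43, 41) ((356.1812438964844, 203.99046325683594), (40.40764236450195, 42.12009811401367), 82.81489562988281) ((356.2471923828125, 204.4365692138672), 21.52342987060547)
scene (311, 136, 34, 31) ((326.9068908691406, 149.98202514648438), (30.401914596557617, 33.79631042480469), 97.57827758789062) ((326.5535583496094, 148.74658203125), 17.84429168701172)
top (183.33333333333334, 181.33333333333334) [0.5304 0.2065 0.14  ]
scene (215.33333333333334, 195.33333333333334) [0.5287 0.2093 0.132 ]
top (356.7, 203.3) [ 0.463  -0.3162  0.079 ]
scene (327.3333333333333, 148.0) [ 0.4504 -0.2906  0.079 ]
top (139.33333333333334, 197.33333333333334) [0.49   0.3458 0.106 ]
top (161.33333333333334, 192.66666666666666) [0.5031 0.2789 0.106 ]
top (242.0, 164.0) [0.5768 0.034  0.15  ]
top (288.6666666666667, 164.0) [ 0.5949 -0.1123  0.058 ]
top (278.0, 216.66666666666666) [ 0.4264 -0.071   0.088 ]
```

View pics/crop.png

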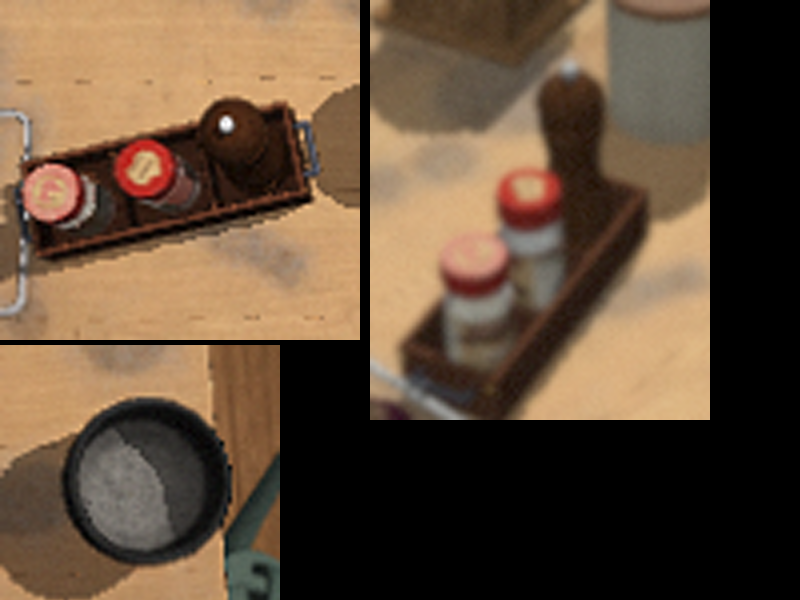

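The crop shows the mill's head centred at about (183.1,182.6) px in the 512 px frame, its silver knob at (181.2,180.4), and the mortar's rim circle at about (356.4,203.7). The mortar estimates from the two views disagree, so I'll use the wrist camera over both objects.

```bash
cat >> h.py <<'E'
def q_for(yd):  # tool down, tool y along world direction yd
    y=np.array([yd[0],yd[1],0.])/np.hypot(*yd[:2]); z=np.array([0,0,-1.])
    return R.from_matrix(np.c_[np.cross(y,z),y,z]).as_quat()
def wrist_shot(path):
    p,q=np.array(ctrl.read_position()),np.array(ctrl.read_orientation())
    im=vision.grab_frame('wrist'); np.savez(path,im=im,p=p,q=q); return im
def wonz(path,uv,z):
    f=np.load(path); m=vision.camera_model('wrist')
    K=np.array([[m['fx'],0,m['cx']],[0,m['fy'],m['cy']],[0,0,1]])
    u=cv2.undistortPoints(np.array([[uv]],float),K,np.array(m['distortion'],float))[0,0]
    T=np.array(m['hand_eye']); r=R.from_quat(f['q'])
    o=f['p']+r.apply(T[:3,3]); d=r.apply(T[:3,:3]@[u[0],-u[1],-1]); return o+d*(z-o[2])/d[2]
E
python3 - <<'E'
from h import *
print(vision.camera_model('wrist'))
yd=np.array([.98,.19])
for s in (1,-1):
    for p in ([.463,-.316,.42],[.529,.208,.42],[.529,.208,.207],[.463,-.316,.30]): print(s,p,ctrl.inverse_kinematics(p,q_for(s*yd)))
for n,uv,z in [('top',(181.2,180.4),.16),('top',(183.1,182.6),.138),('top',(356.4,203.7),.079)]: print(onz(n,uv,z))
ctrl.goto([.40,-.316,.45],ctrl.read_orientation())
im=wrist_shot('w1.npz'); cv2.imwrite('pics/w1.png',im[...,::-1]); print(ctrl.read_t())
E
```

```text
{'fx': 278.3109482064597, 'fy': 278.3109482064597, 'cx': 252.39030114723485, 'cy': 193.73274760056663, 'distortion': array([-0.06581242,  0.        ,  0.        ,  0.        ,  0.        ]), 'hand_eye': array([[ 1.03791230e-03,  9.67204983e-01,  2.53994969e-01,
         7.15460926e-02],
       [ 9.99999428e-01, -1.06905696e-03, -1.54117107e-05,
         5.30917862e-05],
       [ 2.56628804e-04,  2.53994839e-01, -9.67205540e-01,
        -8.27392632e-02],
       [ 0.00000000e+00,  0.00000000e+00,  0.00000000e+00,
         1.00000000e+00]])}
1 [0.463, -0.316, 0.42] [ 0.94667388  0.26326052 -0.49576633  1.65553597  0.13056923  1.25581323
  0.61627853]
1 [0.529, 0.208, 0.42] [ 0.41379467  0.48182055 -1.16560752  1.6127016   0.45173807  1.34936187
 -0.62087469]
1 [0.529, 0.208, 0.207] [ 0.35364736  0.76890337 -1.11301559  1.83471837  0.79358567  1.06540116
 -0.88202964]
1 [0.463, -0.316, 0.3] [ 0.93675491  0.37275907 -0.49564804  1.80247258  0.20503842  1.01732614
  0.55290386]
-1 [0.463, -0.316, 0.42] [ 0.52492792  0.21692121  0.0169799   1.68288401 -0.00386139  1.24182002
 -2.40733345]
-1 [0.529, 0.208, 0.42] [ 0.47250738  0.56681012 -1.30912307  1.61008469  0.55448541  1.39800325
  2.43612328]
-1 [0.529, 0.208, 0.207] [ 0.43990796  0.94304562 -1.32921057  1.83053386  0.98810022  1.22602939
  2.12556242]
-1 [0.463, -0.316, 0.3] [ 0.47143208  0.31826092  0.08298496  1.83344988 -0.03100681  0.9911253
 -2.38283586]
[0.52965853 0.20918781 0.16      ]
[0.52702193 0.20753842 0.138     ]
[ 0.46179713 -0.3151485   0.079     ]
1.85
```

View pics/w1.png

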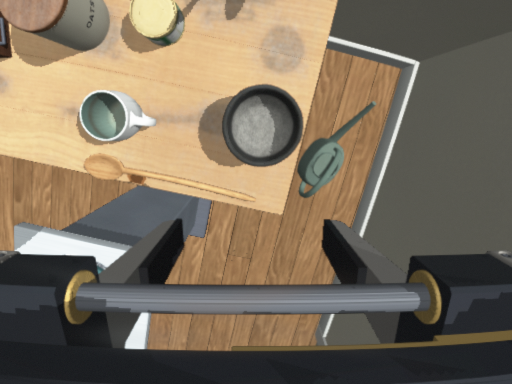

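The wrist picture shows the mortar whole, with its rim centred at about (262,125) px and about 80 px across. I'll fit its rim, then look at the mill from above.

Run:
```python
from h import *
im=np.load('w1.npz')['im']; g=im.max(2); m=np.zeros_like(g); m[78:172,215:310]=(g[78:172,215:310]<85)*255
cs,_=cv2.findContours(m,cv2.RETR_EXTERNAL,cv2.CHAIN_APPROX_NONE); k=max(cs,key=cv2.contourArea)
P=np.array([wonz('w1.npz',uv,.079)[:2] for uv in k[:,0]])
A=np.c_[2*P,np.ones(len(P))]; s=np.linalg.lstsq(A,(P**2).sum(1),rcond=None)[0]; r=np.sqrt(s[2]+s[0]**2+s[1]**2)
print('mortar',s[:2],'r',r,cv2.boundingRect(k),np.std(np.hypot(*(P-s[:2]).T)))
q=q_for([.98,.19])
x=np.array([.19,-.98]) 
Rm=R.from_quat(q).as_matrix(); xa=Rm[:,0]; print('tool x',xa)
p=np.array([.528,.208,.40])-xa*.09; p[2]=.40
ctrl.goto(p,q)
im=wrist_shot('w2.npz'); cv2.imwrite('pics/w2.png',im[...,::-1]); print(ctrl.read_t(),ctrl.read_joints())
```

```text
mortar [ 0.46346978 -0.3171613 ] r 0.06235928073427947 (222, 86, 80, 80) 0.0007565468770818419
tool x [-0.19033338  0.98171952  0.        ]
3.5917 [ 0.35690785  0.33311682 -0.78893306  1.67632577  0.24902745  1.23624452
 -0.2988068 ]
```

View pics/w2.png

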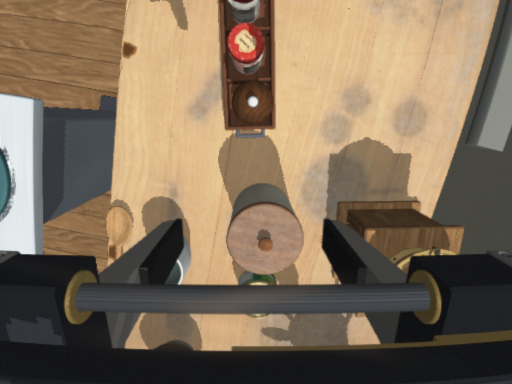

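The wrist picture shows the mill's head at (252,102) px with the knob at (252.5,101.5). The caddy is well aligned with the tool.

Run:
```python
from h import *
print('knob',wonz('w2.npz',(252.5,101.5),.16)); print('head',wonz('w2.npz',(252,102),.138))
# two-view: knob rays wrist/top intersection height check
o,d=ray('top',(181.2,180.4))
for z in (.15,.16,.17): print(z,(wonz('w2.npz',(252.5,101.5),z)-onz('top',(181.2,180.4),z)).round(4))
im=np.load('w2.npz')['im'].astype(int)
w=(im.min(2)>140)[92:112,242:263]; ys,xs=np.nonzero(w); print(xs.mean()+242,ys.mean()+92,len(xs))
```

```text
knob [0.52869136 0.20854511 0.16      ]
head [0.52797042 0.20926211 0.138     ]
0.15 [-0.0029 -0.0018  0.    ]
0.16 [-0.001  -0.0006  0.    ]
0.17 [0.001  0.0006 0.    ]
252.679012345679 101.37037037037037 81
```

Run:
```python
from h import *
q=q_for([.98,.19]); x,y=.5286,.2088
ctrl.goto([x,y,.31],q)
print(ctrl.servo_line([x,y,.206],rate=.1,stop_force=8))
print(ctrl.read_position(),ctrl.read_wrist_force())
ctrl.close_gripper(30); ctrl.hold(.3)
print('w',ctrl.read_width(),ctrl.read_grasp_force(),ctrl.read_wrist_force(),ctrl.read_position())
im=vision.grab_frame('scene')[120:290,130:300,::-1]; cv2.imwrite('pics/g.png',cv2.resize(im,None,fx=3,fy=3)); print(ctrl.read_t())
```

```text
False
[0.52893499 0.20906213 0.20663427] [-0.21471327 -0.26121981  0.52762062]
w 0.04711392907224324 29.97356506768476 [-0.91647953 -0.33726939  1.22556253] [0.5285602  0.20886014 0.20603124]
6.4583
```

Run:
```python
from h import *
x,y=.5286,.2088
print(ctrl.servo_line([x,y,.226],rate=.05))
print('w',ctrl.read_width(),ctrl.read_grasp_force(),ctrl.read_wrist_force())
print(ctrl.servo_line([x,y,.43],rate=.12)); ctrl.hold(.3)
print('w',ctrl.read_width(),ctrl.read_grasp_force(),ctrl.read_wrist_force(),ctrl.read_ft_torque(),ctrl.read_t(),ctrl.read_position())
s=vision.grab_frame('scene'); t=vision.grab_frame('top'); np.savez('f1.npz',s=s,t=t)
o=np.hstack([cv2.resize(s[90:290,140:270,::-1],None,fx=3,fy=3),cv2.resize(t[130:240,120:250,::-1],(390,600))]); cv2.imwrite('pics/lift.png',o[:600,:800])
```

```text
False
w 0.046897049149744255 29.968423073605166 [-0.32689213 -0.49489578 -0.62130137]
False
w 0.047061480829202425 29.96454844378455 [-0.91764694  0.43897891 -2.66476475] [-1.25256347e-06 -5.30479370e-02  8.99164064e-03] 9.1583 [0.52857052 0.20880878 0.42981623]
```

View pics/lift.png

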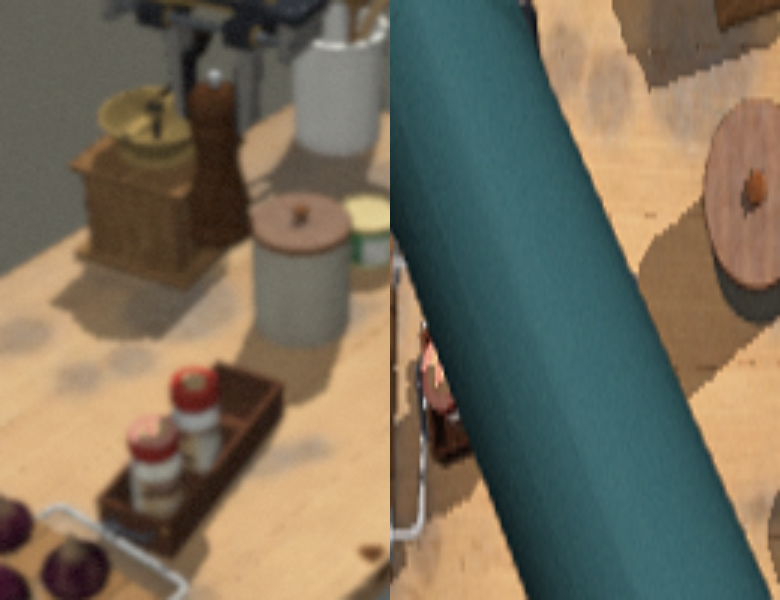

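The mill hangs from the fingers and looks upright, with the knob at crop (214,76) and the foot at (220,240). The caddy and jars are undisturbed. I'll carry it high to the mortar and check its tilt there.

Run:
```python
from h import *
pr=proj('scene',[[.5286,.2088,.386],[.5286,.2088,.230]]); print((pr-[140,90])*3)
mx,my=.463,-.3165; q=q_for([.98,.19])
p0=np.array(ctrl.read_position()); 
ctrl.servo_line([mx,my,.43],rate=.15)
print(ctrl.read_width(),ctrl.read_t(),ctrl.read_position())
ctrl.servo_line([mx,my,.33],rate=.08); ctrl.hold(.4)
s=vision.grab_frame('scene'); t=vision.grab_frame('top'); np.savez('f2.npz',s=s,t=t)
z=ctrl.read_position()[2]; b=z-.2
print(z,'knob,foot,rim',(proj('scene',[[mx,my,b+.157],[mx,my,b],[mx,my,.079]])-[265,50])*4)
print((proj('top',[[mx,my,.079],[mx,my,b]])-[300,150])*4)
o=np.hstack([cv2.resize(s[50:200,265:385,::-1],None,fx=4,fy=4),cv2.resize(t[150:300,300:380,::-1],None,fx=4,fy=4)]); cv2.imwrite('pics/m.png',o)
print(ctrl.read_t(),ctrl.read_wrist_force(),ctrl.read_ft_torque())
```

```text
[[215.84155576  74.98122287]
 [222.53771166 229.4311612 ]]
0.046985662487339444 12.9417 [ 0.4631058  -0.31617125  0.43006635]
0.330039990794474 knob,foot,rim [[276.86240414 160.85293835]
 [257.69993977 325.5554747 ]
 [251.80120784 375.46522465]]
[[227.22210002 213.21032727]
 [246.7936991  205.17942539]]
14.8417 [-0.07723259  0.62007649 -1.57501733] [-0.06385765 -0.1126511   0.00535681]
```

View pics/m.png

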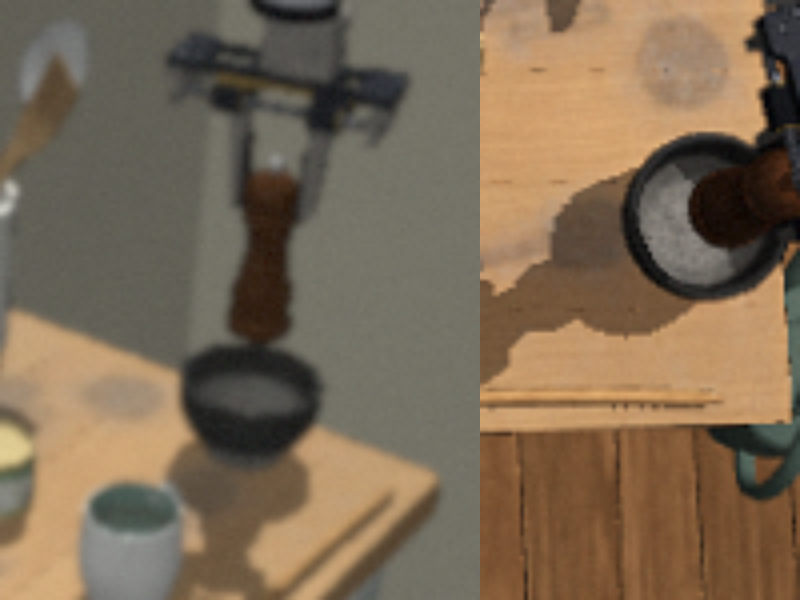

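The mill hangs upright: knob at (276,161) and foot at (260,325) against a predicted (277,161) and (258,326). The mortar's rim, centred at (251,375), also matches its prediction. Now the final descent.

Run:
```python
from h import *
mx,my=.463,-.3165
ctrl.servo_line([mx,my,.2995],rate=.05); ctrl.hold(1)
s=vision.grab_frame('scene'); t=vision.grab_frame('top'); np.savez('f3.npz',s=s,t=t)
p=ctrl.read_position(); b=p[2]-.2
print(p,ctrl.read_width(),ctrl.read_t(),abs(np.array(ctrl.read_joint_vel())).max())
print((proj('scene',[[mx,my,b+.157],[mx,my,b]])-[265,50])*4+1.5,(proj('top',[[mx,my,.079],[mx,my,b]])-[300,150])*4+1.5)
o=np.hstack([cv2.resize(s[50:200,265:385,::-1],None,fx=4,fy=4),cv2.resize(t[150:300,300:380,::-1],None,fx=4,fy=4)]); cv2.imwrite('pics/m2.png',o)
```

```text
[ 0.46301353 -0.3165074   0.29951033] 0.04721096638339928 16.7 0.0028825548479998186
[[274.5141616  195.75660256]
 [255.65244001 357.11403932]] [[228.72210002 214.71032727]
 [236.38090396 211.56910332]]
```

View pics/m2.png

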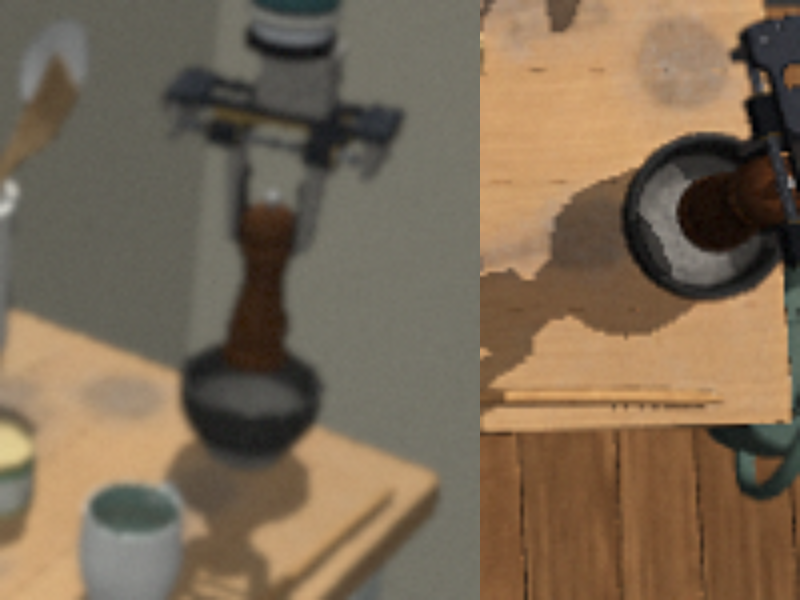

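The mill stands over the middle of the mouth, upright and clear of the rim: foot at (255,353) in the scene crop, and about (238,211) in the top crop, against predictions of (256,357) and (236,212).

```bash
python3 -c "
from bench import ctrl, vision
print(ctrl.hand_in())"
```

```text
the job is handed in; nothing more can be done
None
```

The job is handed in: the arm is holding the pepper mill upright and still over the middle of the mortar, its underside about 2 cm above the rim, and I saw nothing else in the pictures shifted or knocked over.

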